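# Angle the profile bar past the post into its bay

## Task

Put the aluminium bar away in its white three-sided bay by pushing it with the fingertips only; never grip or lift it. A post stands in the mouth of the bay, so push the bar's left end in first on the right-hand side of the post, slide the bar leftwards so that this end passes behind the post, then push the right end in, until the whole bar lies snug along the back rail. Leave all the other things standing where they are.

Things in the scene. Friction and masses are not known exactly. Their poses are not given: they have to be found in the camera images.
- bar: Straight slotted aluminium profile with thin black end caps, 200 mm long, 22 x 22 mm in section, about 0.2 kg, lying loose on the worktop in front of the bay, its left end nearer than the post and mostly to the right of it. Origin at the centre of its underside; its y axis runs along its length (+y towards its left end as seen from the robot), its x axis is square to it (+x away from the robot), z up.
- bar_left (a point): Centre of the bar's left end face (left as seen from the robot), 11 mm above the worktop when the bar lies flat.
- bar_right (a point): Centre of the bar's right end face, 11 mm above the worktop when the bar lies flat.
- bay: White bay fixed to the worktop: three plastic rails 12 mm thick and 22 mm high in a U, open towards the robot, no floor (the bar slides on the worktop). Origin on the worktop on the inner face of the back rail; x points into the depth (away from the robot), y to the left along the back rail. The inside runs from y = -140 mm (right rail) to y = +160 mm (left rail); the back rail's inner face is x = 0 and the side rails reach out to x = -65 mm.
- post (a point): Mid-height of the fixed upright steel post that stands in the bay's mouth: 15 mm in diameter, 50 mm high, its axis at x = -80 mm, y = +27.5 mm in the bay's frame. The opening between the post and the right rail is 160 mm, less than the bar's length; the passage behind the post to the back rail is 72 mm.
- weight_0: Bystander: steel calibration weight with a knob, 38 mm wide, 56 mm high. Origin under its centre.
- weight_1: Bystander: steel calibration weight with a knob, 30 mm wide, 46 mm high. Origin under its centre.
- vial_sa: Bystander: clear screw-cap vial, 25 mm wide, 56 mm high, behind the bay. Origin under its centre.
- vial_scxx: Bystander: clear screw-cap vial, 25 mm wide, 56 mm high, behind the bay. Origin under its centre.
- timer: Bystander: white timer on its stand, 36 x 64 x 58 mm high, to the right of the bay. Origin under its centre.
- pen_blue: Bystander: pen lying down, 140 mm long, 10 mm thick, to the left of the bay. Origin under its centre.

How it is judged:
On the way:
1. the bar's left end is behind the post, in the bay, while its right end still sticks out (x of bar_left in the frame of bay above -0.062 m and y of bar_left in the frame of bay above 0.03 m and x of bar_right in the frame of bay below -0.05 m), for 0.1 s.
At the end, for the whole second after the job is handed in: The bar lies flat and at rest inside the bay, between its side rails and behind the post, along the back rail with less than 10 mm of gap at either end (x of bar_left in the frame of bay between -0.021 and 0 m and x of bar_right in the frame of bay between -0.021 and 0 m and y of bar_left in the frame of bay below 0.163 m and y of bar_right in the frame of bay above -0.143 m and height (world z) of each of bar_left, bar_right below 0.016 m and angle between bar's own z axis and vertical below 0.1 rad and linear speed of bar below 0.01 m/s); the robot touches nothing.
It fails at once if the bar is lifted (either end 8 mm or more) or rolled over (height (world z) of any of bar_left, bar_right above 0.019 m or angle between bar's own z axis and vertical above 0.25 rad).
It fails at once if a bystander is moved more than 15 mm or knocked over (distance of any of weight_0, weight_1, vial_sa, vial_scxx, timer, pen_blue from where it was at the start of the episode above 0.015 m or angle between any of weight_0, weight_1, vial_sa, vial_scxx, timer, pen_blue's own z axis and vertical above 0.4 rad).
It also fails if it takes over 67 s, if anything falls off the work surface, if the arm or the gripper's body presses on something with over 40 N, if the wrist force passes 120 N, or if a joint passes its speed limit or range.

## Robot

A 6-joint arm with a two-finger parallel gripper is mounted at the origin on a cart in front of the work surface, level with it; the furniture and walls round the work are solid. World frame = base frame: x ahead of the robot, y to its left, z up, the work surface at z = 0. Lengths are in m, angles in rad, forces in N, time in s.
With the tool pointing down it reaches from about 0.275 to 0.975 m from the base axis. Payload 8.4 kg.
Tool frame: the origin (TCP) lies midway between the tips of the shut fingers; the grasp point (between the pads) lies 19 mm behind it; z points along the fingers, y is the line along which they close (so a half turn about z gives the same grasp; the last joint's range is limited). The gripper opens to 92 mm and grips with 3 to 60 N. Pads are 20 mm wide; open, the fingers measure 128 mm over their backs; the gripper's body (75 mm by 189 mm) begins 69 mm behind the grasp point.
Start: joints at [-1.283, 0.353, 1.633, -0, 1.155, -0.002], TCP at [0.179, -0.599, 0.215] pointing down, gripper open.
Joint ranges: [-2.63, 2.63], [-0.92, 2.1], [0.06, 2.66], [-1.3, 4.44], [0, 2.69], [-3.02, 3.02]. Speed limits (rad/s): [2.22, 2.22, 2.79, 3.14, 3.14, 3.14].

## Interface

Orientations are given as a unit quaternion [w, x, y, z].
In Python, from bench import telemetry, optics, order gives the robot as it stands. The module is installed in compiled form; this text tells all that it offers.
- The arm moves only by the tool arm_command, never from a script. Its argument "rows" is a list of rows, each an object with "offset": the shift along the world's x, y, z in mm, a list of three; "yaw": the turn about the world's z in rad; "grip": the opening, from -1 (shut) to 1 (fully open). In form: [{"offset": [tx, ty, tz], "yaw": yaw, "grip": grip}, ...]. A call has 1 to 8 rows; each row shifts and turns the commanded pose from where the row before left it; what a row does not reach is not made up. A row lasts 1/10 s, in which the tool goes at most 50 mm and 8.59 degrees, less where a joint would pass 70% of its speed; a pose out of reach is approached as far as the arm can. A call is refused whole if a number of a shift passes 50 or a number of a turn 0.15, either way. A call with a gripper value outside its range is refused whole. The fingers move at their own pace and stop on an object; "force" is the grip in N (left out, the last holds). Time passes only in rows, so rows that do not move let the fingers close. It gives the time, the measured TCP pose, the force, the opening and the grip force at its end, in the units of the state.
- telemetry.sense(): the state, without advancing time (a new reading comes with each control period).
- optics.capture(name): name is "scene" or "top"; returns (picture, depth): 480x640x3 uint8, red, green, blue; 480x640 float32, m along the optical axis (not along the pixel's ray), 0 where there is no reading.
- optics.camera_info(name): a dict with "fx", "fy", "cx", "cy" (pixels), "R" (3x3) and "t" (3): a world point X has camera coordinates R X + t. Camera axes: x right, y down, z forward; pixel columns grow to the right and rows downward; lengths in m; the calibration is good to about 2 mm. A picture is of the moment at which its call begins. camera_info takes no time and is no camera call.
- order.job_done(): hands the job in; it is judged then, once.
The state is a dict: "t": time; "qpos": joint angles; "qvel": joint speeds; "joint_torque": joint torques, N m; "eef_pos": TCP position; "eef_rot": TCP orientation; "contact_force": force on the tool from outside, world axes, zero at the start; "wrist_torque": the same for the moment, N m; "grip_width": finger opening in m; "finger_force": force on a finger pad.
Only numpy, scipy, OpenCV 4.12 (cv2) and the standard library are available. Lean on these libraries where they do the work, as an engineer would, in place of code of your own. Each camera call takes 0.05 s, during which the arm holds its last target. There are 200 camera calls.

## Working session

There is one attempt and no reset: what is moved stays moved. The work goes in short steps, Python scripts to look and compute and a tool call to move; the robot and the scene stay as the last step left them, time stands still between calls to the robot, and variables do not carry over. Pictures are saved under pics/ and viewed, at most 10 in all, crops included, and the job is handed in when it is done.

Besides the shell and the picture viewer there is one more tool, called after "Emit:" as name(argument=value, ...), one argument or row to a line, values as JSON. arm_command: Moves the arm, as the interface text tells. Its arguments: {"type":"object","properties":{"rows":{"type":"array","items":{"type":"object","properties":{"offset":{"type":"array","items":{"type":"number"}},"yaw":{"type":"number"},"grip":{"type":"number"}}}},"force":{"type":"number"}},"required":["rows"]}

```bash
mkdir -p pics; cat > h.py <<'E'
import numpy as np, cv2
from bench import telemetry, optics, order
def snap(name,f):
    p,d=optics.capture(name); cv2.imwrite('pics/'+f,p[:,:,::-1]); np.save(f'{name}_d.npy',d); np.save(f'{name}_p.npy',p); return p,d
def ray(name,u,v,z):
    c=optics.camera_info(name);R=np.array(c['R']);t=np.array(c['t'])
    o=-R.T@t; d=R.T@np.array([(u-c['cx'])/c['fx'],(v-c['cy'])/c['fy'],1]); return o+d*(z-o[2])/d[2]
def dep(name,u,v,D):
    c=optics.camera_info(name);R=np.array(c['R']);t=np.array(c['t']);z=D[v,u]
    return R.T@(np.array([(u-c['cx'])/c['fx']*z,(v-c['cy'])/c['fy']*z,z])-t)
E
python3 - <<'E'
from h import *
snap('top','top0.png');s=telemetry.sense();print(s['t'],s['eef_pos'],s['eef_rot'],s['contact_force'])
print(optics.camera_info('top'))
E
```

```text
0.05 [ 0.17845612 -0.59847689  0.21389164] [-6.56959500e-04  9.89517159e-01  1.44413815e-01 -1.00957349e-04] [ 0.16517876 -0.17273743  0.63493449]
{'fx': 514.9866025393659, 'fy': 514.9866025393659, 'cx': 308.2039102798345, 'cy': 244.01083917832977, 'R': array([[ 0.01789765, -0.99983371, -0.00349688],
       [-0.98150618, -0.01690267, -0.19068279],
       [ 0.19059198,  0.00684498, -0.98164548]]), 't': array([-0.08666538,  0.61219171,  1.00525755])}
```

View pics/top0.png

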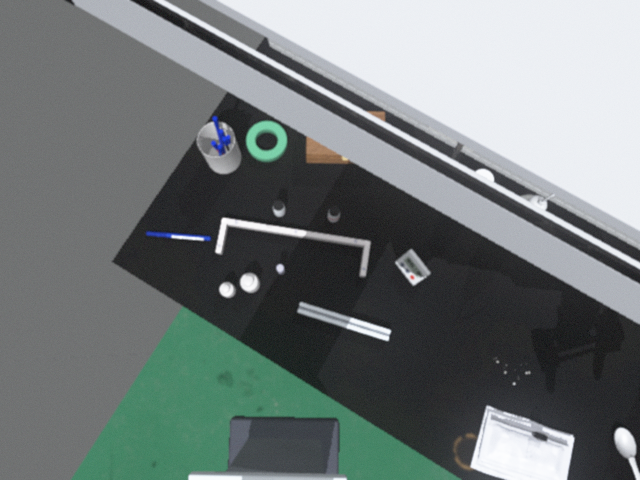

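The top view shows the bay's back rail from (225,224) to (369,243), the post near (280,268) and the bar from (299,308) to (390,335). The weights are at (227,290) and (250,282). I'll enlarge this area.

```bash
python3 - <<'E'
import cv2
p=cv2.imread('pics/top0.png')[195:350,205:405]
cv2.imwrite('pics/c0.png',cv2.resize(p,None,fx=4,fy=3.8709677,interpolation=cv2.INTER_CUBIC)) 
cv2.imwrite('pics/c0.png',cv2.resize(p[:150],(800,600),interpolation=cv2.INTER_CUBIC))
E
```

```text
(no output)
```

View pics/c0.png

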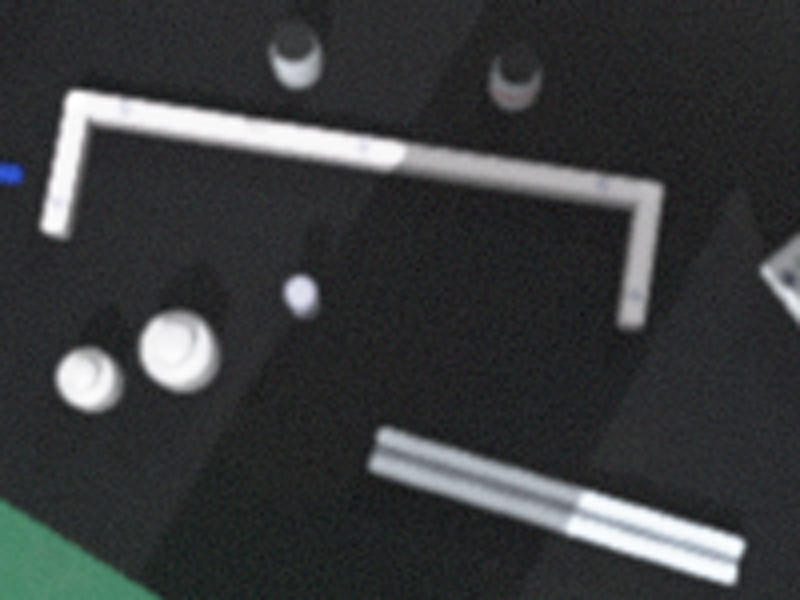

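The crop (4x, offset (205,195)) shows the following:
- Back rail outer corners at (68,92) and (664,184).
- Post top at (300,292).
- Bar top corners at (382,428), (370,470), (745,540) and (735,582).

```bash
cat >> h.py <<'E'
def cr(x,y,z): return ray('top',(x+.5)/4-.5+205,(y+.5)/4-.5+195,z)[:2]
E
python3 - <<'E'
from h import *
A=cr(68,92,.022);B=cr(664,184,.022);print('len',np.linalg.norm(A-B),A,B)
y=(A-B)/np.linalg.norm(A-B); x=np.array([y[1],-y[0]]); print('x',x,'y',y,'th',np.arctan2(x[1],x[0]))
O=(A+B)/2-12*x/1000-.010*y
bay=lambda p:np.round([(p-O)@x*1000,(p-O)@y*1000],1)
print('O',O)
for n,p in dict(post=(300,292,.05),lf=(382,428,.022),ln=(370,470,.022),rf=(745,540,.022),rn=(735,582,.022),lrail=(55,236,.022),rrail=(632,328,.022),w0=(180,340,.05),w1=(85,375,.04)).items():
    q=cr(*p);print(n,q.round(4),bay(q))
L=(cr(382,428,.022)+cr(370,470,.022))/2;R=(cr(745,540,.022)+cr(735,582,.022))/2
print('bar',np.linalg.norm(L-R),L,R,bay(L),bay(R))
print('timer',ray('top',400,262,.058))
s=telemetry.sense();print(s['grip_width'])
E
```

```text
len 0.3247902011739875 [0.67562563 0.11251838] [ 0.63043824 -0.20911304]
x [ 0.99027441 -0.13912794] y [0.13912794 0.99027441] th -0.13958073594517909
O [ 0.63975736 -0.05653054]
post [ 0.5646 -0.0177] [-79.8  28. ]
lf [ 0.4976 -0.0609] [-140.1  -24.1]
ln [ 0.4757 -0.0551] [-162.7  -21.4]
rf [ 0.4431 -0.25  ] [-167.8 -219. ]
rn [ 0.4217 -0.2446] [-189.8 -216.6]
lrail [0.5966 0.1155] [-66.7 164.4]
rrail [ 0.5526 -0.1918] [ -67.5 -146.1]
w0 [0.5386 0.0433] [-114.    84.8]
w1 [0.5208 0.0929] [-138.6  131.5]
bar 0.1969190343693713 [ 0.48665004 -0.05803387] [ 0.4323956  -0.24733142] [-151.4  -22.8] [-178.8 -217.8]
timer [ 0.57940548 -0.26494101  0.058     ]
0.09176423066133035
```

```bash
cat >> h.py <<'E'
O=np.array([.63976,-.05653]); TH=-.1396
X=np.array([np.cos(TH),np.sin(TH)]);Y=np.array([-X[1],X[0]])
def bay(p): p=np.asarray(p)[:2]; return np.round([(p-O)@X*1000,(p-O)@Y*1000],1)
def tool(): # bay-frame mm, height mm, phi (tool x turned clockwise from bay x)
    s=telemetry.sense(); w,a,b,c=s['eef_rot']; return bay(s['eef_pos']),s['eef_pos'][2]*1000,-(2*np.arctan2(b,a)-TH),s
def go(bx,by,z,phi): # needed world shift mm and yaw
    b,h,p,s=tool(); w=(bx-b[0])*X+(by-b[1])*Y
    dy=-(phi-p); dy=(dy+np.pi)%(2*np.pi)-np.pi
    print('t',s['t'],'tool',b,round(h,1),'phi',round(p,3),'F',np.round(s['contact_force'],1)); print('shift',w.round(1),round(z-h,1),'yaw',round(dy,3))
E
python3 - <<'E'
from h import *
f=.14;n=np.array([np.cos(f),-np.sin(f)]);c=np.array([-165.1,-120.3])-n*50
go(c[0],c[1],6,f)
E
```

```text
t 0.05 tool [-381.4 -600.9] 213.9 phi -0.429 F [ 0.2 -0.2  0.6]
shift [233.  459.6] -207.9 yaw -0.569
```

Emit:
arm_command(
  rows=[
    {"offset": [20,40,-10],"yaw": -0.07,"grip": 1},
    {"offset": [20,40,-10],"yaw": -0.07,"grip": 1},
    {"offset": [20,40,-10],"yaw": -0.07,"grip": 1},
    {"offset": [20,40,-10],"yaw": -0.07,"grip": 1},
    {"offset": [20,40,-10],"yaw": -0.07,"grip": 1},
    {"offset": [20,40,-10],"yaw": -0.07,"grip": 1},
    {"offset": [20,40,-10],"yaw": -0.07,"grip": 1},
    {"offset": [20,40,-10],"yaw": -0.07,"grip": 1},
  ],
)

```text
t: 0.85
eef_pos: [0.3388, -0.2772, 0.1341]
eef_rot: [-0.0, 0.991, -0.136, -0.0]
contact_force: [1.0, -0.4, -0.0]
grip_width: 0.092
finger_force: 0.0
```

Emit:
arm_command(
  rows=[
    {"offset": [20,40,0],"yaw": -0.01,"grip": 1},
    {"offset": [20,40,0],"yaw": 0,"grip": 1},
    {"offset": [20,40,0],"yaw": 0,"grip": 1},
    {"offset": [13,20,0],"yaw": 0,"grip": 1},
    {"offset": [0,0,-20],"yaw": 0,"grip": 1},
    {"offset": [0,0,-10],"yaw": 0,"grip": 1},
    {"offset": [0,0,0],"yaw": 0,"grip": 1},
  ],
)

```text
t: 1.55
eef_pos: [0.4101, -0.1386, 0.1032]
eef_rot: [-0.0, 0.99, -0.14, -0.002]
contact_force: [-0.0, -1.0, 0.0]
grip_width: 0.0921
finger_force: 0.0
```

```bash
python3 - <<'E'
from h import *
f=.14;n=np.array([np.cos(f),-np.sin(f)]);c=np.array([-165.1,-120.3])-n*50
go(c[0],c[1],7,f)
E
```

```text
t 1.55 tool [-216.  -113.2] 103.2 phi 0.141 F [-0. -1.  0.]
shift [ 1.4 -0.3] -96.2 yaw 0.001
```

Emit:
arm_command(
  rows=[
    {"offset": [0,0,-25],"yaw": 0,"grip": 1},
    {"offset": [0,0,-25],"yaw": 0,"grip": 1},
    {"offset": [0,0,-25],"yaw": 0,"grip": 1},
    {"offset": [0,0,-15],"yaw": 0,"grip": 1},
    {"offset": [0,0,-6],"yaw": 0,"grip": 1},
    {"offset": [8,-2,0],"yaw": 0,"grip": 1},
    {"offset": [8,-2,0],"yaw": 0,"grip": 1},
    {"offset": [8,-3,0],"yaw": 0,"grip": 1},
  ],
)

```text
t: 2.35
eef_pos: [0.4374, -0.1466, 0.0096]
eef_rot: [0.0, 0.99, -0.14, 0.001]
contact_force: [0.8, -0.7, -0.8]
grip_width: 0.0916
finger_force: 0.0
```

Emit:
arm_command(
  rows=[
    {"offset": [6,0,0],"yaw": -0.015,"grip": 1},
    {"offset": [6,0,0],"yaw": -0.015,"grip": 1},
    {"offset": [6,0,0],"yaw": -0.015,"grip": 1},
    {"offset": [6,0,0],"yaw": -0.015,"grip": 1},
    {"offset": [6,0,0],"yaw": -0.015,"grip": 1},
    {"offset": [6,0,0],"yaw": -0.015,"grip": 1},
    {"offset": [6,0,0],"yaw": -0.015,"grip": 1},
    {"offset": [6,0,0],"yaw": -0.015,"grip": 1},
  ],
)

```text
t: 3.15
eef_pos: [0.4841, -0.1459, 0.0086]
eef_rot: [-0.0, 0.98, -0.199, -0.0]
contact_force: [-1.5, 0.4, 0.6]
grip_width: 0.0914
finger_force: 0.7
```

```bash
python3 - <<'E'
from h import *
go(-114.7,-106.8,7,.349)
p,d=snap('top','top1.png')
cv2.imwrite('pics/c1.png',cv2.resize(p[195:345,205:405,::-1],(800,600),interpolation=cv2.INTER_CUBIC))
E
```

```text
t 3.15 tool [-141.7 -110.2] 8.6 phi 0.262 F [-1.5  0.4  0.6]
shift [27.2 -0.4] -1.6 yaw -0.087
```

View pics/c1.png

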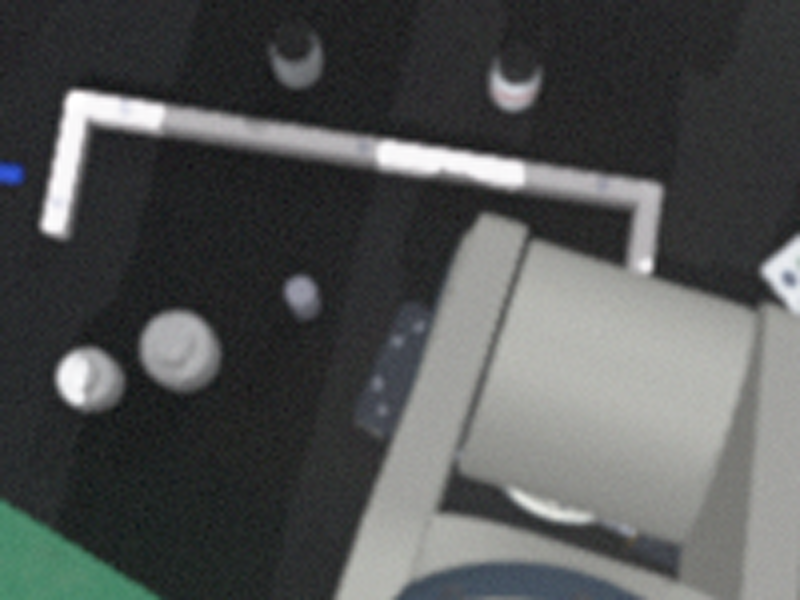

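The arm hides the bar in the top view, and the bystanders haven't moved. I'll finish this push, back off and look again.

Emit:
arm_command(
  rows=[
    {"offset": [5,0,0],"yaw": -0.017,"grip": 1},
    {"offset": [5,0,0],"yaw": -0.017,"grip": 1},
    {"offset": [5,0,0],"yaw": -0.017,"grip": 1},
    {"offset": [5,0,0],"yaw": -0.018,"grip": 1},
    {"offset": [5,0,0],"yaw": -0.018,"grip": 1},
    {"offset": [0,0,0],"yaw": 0,"grip": 1},
    {"offset": [-14,8,0],"yaw": 0,"grip": 1},
    {"offset": [-14,8,0],"yaw": 0,"grip": 1},
  ],
)

```text
t: 4.0
eef_pos: [0.4807, -0.1299, 0.0086]
eef_rot: [-0.0, 0.97, -0.241, 0.0]
contact_force: [0.1, -0.1, -0.7]
grip_width: 0.0918
finger_force: 0.0
```

Emit:
arm_command(
  rows=[
    {"offset": [0,0,45],"yaw": 0,"grip": 0},
    {"offset": [0,0,45],"yaw": 0,"grip": -1},
    {"offset": [-15,-45,0],"yaw": 0,"grip": -1},
    {"offset": [-15,-45,0],"yaw": 0,"grip": -1},
    {"offset": [-15,-45,0],"yaw": 0,"grip": -1},
    {"offset": [-15,-45,0],"yaw": 0,"grip": -1},
  ],
)

```text
t: 4.6
eef_pos: [0.4201, -0.3117, 0.0991]
eef_rot: [0.0, 0.971, -0.241, 0.001]
contact_force: [1.8, -0.1, -0.2]
grip_width: 0.046
finger_force: 0.0
```

```bash
python3 - <<'E'
from h import *
go(-114.7,-106.8,7,.349)
p,d=snap('top','top2.png')
q,d2=snap('scene','sc2.png')
a=cv2.resize(p[195:345,205:405,::-1],(800,600),interpolation=cv2.INTER_CUBIC)
cv2.imwrite('pics/c2.png',a)
E
```

```text
t 4.6 tool [-182.  -283.2] 99.1 phi 0.347 F [ 1.8 -0.1 -0.2]
shift [ 91.2 165.3] -92.1 yaw -0.002
```

View pics/c2.png

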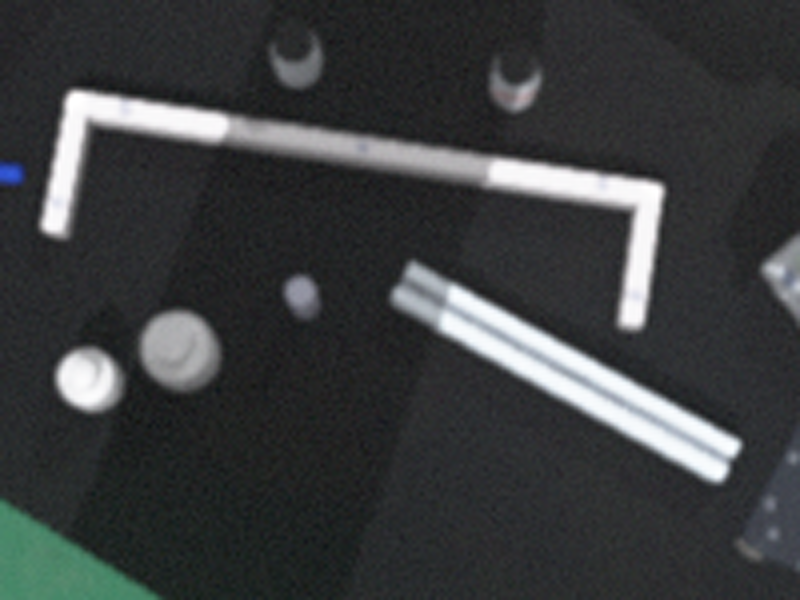

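View pics/sc2.png

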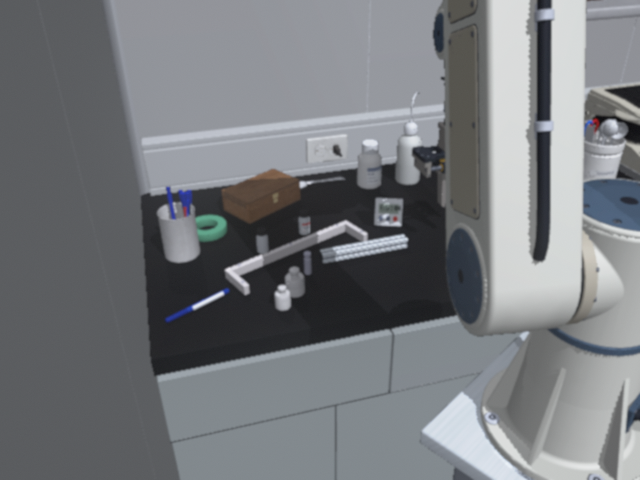

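The bar now lies at an angle. In the crop its corners are left (411,262) and (391,300), right (741,444) and (723,481). The post is clear of it, and everything else stands where it was.

```bash
cat >> h.py <<'E'
def barpose(lf,ln,rf,rn):
    L=(bay(cr(*lf,.022))+bay(cr(*ln,.022)))/2;R=(bay(cr(*rf,.022))+bay(cr(*rn,.022)))/2
    d=L-R;f=np.arctan2(d[0],d[1]);print('L',L,'R',R,'len',np.linalg.norm(d),'phi',f,'x at post y', L[0]+(27.5-L[1])*np.tan(f)); return L,R,f
E
python3 - <<'E'
from h import *
L,R,f=barpose((411,262),(391,300),(741,444),(723,481))
a=np.array([np.sin(f),np.cos(f)])
t=R-a*45; go(*t,7,f)
E
```

```text
L [-61.8  -21.65] R [-129.25 -207.3 ] len 197.52322648235574 phi 0.34848985564261337 x at post y -43.94291677888499
t 4.7 tool [-182.1 -286.3] 99.1 phi 0.352 F [-0.3  0.7  0.4]
shift [42.2 31.1] -92.1 yaw 0.003
```

Emit:
arm_command(
  rows=[
    {"offset": [22,16,0],"yaw": 0,"grip": -1},
    {"offset": [20,15,0],"yaw": 0,"grip": -1},
    {"offset": [0,0,-30],"yaw": 0,"grip": -1},
    {"offset": [0,0,-30],"yaw": 0,"grip": -1},
    {"offset": [0,0,-22],"yaw": 0,"grip": -1},
    {"offset": [0,0,-9],"yaw": 0,"grip": -1},
    {"offset": [5,9,0],"yaw": 0,"grip": -1},
    {"offset": [4,8,0],"yaw": 0,"grip": -1},
  ],
)

```text
t: 5.5
eef_pos: [0.4725, -0.2615, 0.0083]
eef_rot: [0.0, 0.97, -0.241, 0.0]
contact_force: [0.7, 0.1, 0.5]
grip_width: 0.0003
finger_force: 0.0
```

```bash
python3 - <<'E'
from h import *
R=np.array([-129.25,-207.3]);f=.3485;a=np.array([np.sin(f),np.cos(f)])
go(*(R-a*18),8,f)
go(*(R+a*(92-18)),8,f)
E
```

```text
t 5.5 tool [-137.1 -226.2] 8.3 phi 0.348 F [0.7 0.1 0.5]
shift [2.  1.7] -0.3 yaw -0.0
t 5.5 tool [-137.1 -226.2] 8.3 phi 0.348 F [0.7 0.1 0.5]
shift [45.1 83. ] -0.3 yaw -0.0
```

Emit:
arm_command(
  rows=[
    {"offset": [3,5,0],"yaw": 0,"grip": -1},
    {"offset": [3,5,0],"yaw": 0,"grip": -1},
    {"offset": [3,6,0],"yaw": 0,"grip": -1},
    {"offset": [3,5,0],"yaw": 0,"grip": -1},
    {"offset": [3,6,0],"yaw": 0,"grip": -1},
    {"offset": [3,5,0],"yaw": 0,"grip": -1},
    {"offset": [3,6,0],"yaw": 0,"grip": -1},
    {"offset": [3,5,0],"yaw": 0,"grip": -1},
  ],
)

```text
t: 6.3
eef_pos: [0.4958, -0.2185, 0.0076]
eef_rot: [0.0, 0.97, -0.241, -0.0]
contact_force: [-0.9, -1.9, 1.6]
grip_width: 0.0006
finger_force: 1.3
```

```bash
python3 - <<'E'
from h import *
R=np.array([-129.25,-207.3]);f=.3485;a=np.array([np.sin(f),np.cos(f)])
go(*(R+a*(92-18)),8,f)
p,d=snap('top','top3.png')
cv2.imwrite('pics/c3.png',cv2.resize(p[195:345,205:405,::-1],(800,600),interpolation=cv2.INTER_CUBIC))
E
```

```text
t 6.3 tool [-120.  -180.4] 7.6 phi 0.348 F [-0.9 -1.9  1.6]
shift [21.8 40. ] 0.4 yaw -0.001
```

View pics/c3.png

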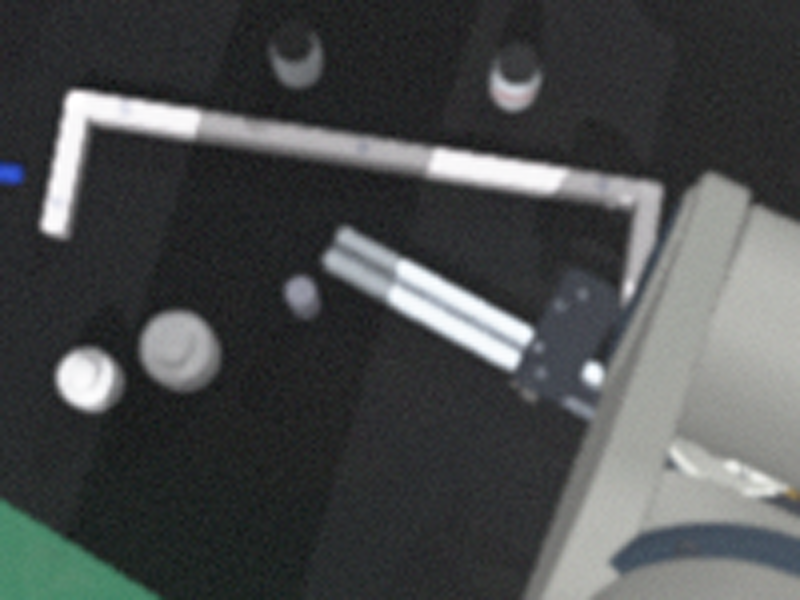

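The left end is now at crop corners (345,227) and (323,262), level with the post's right side and heading behind it. The bar has turned only slightly.

```bash
python3 - <<'E'
from h import *
print((bay(cr(345,227,.022))+bay(cr(323,262,.022)))/2)
e=bay(cr(345,227,.022))-bay(cr(538,325,.022)); f=np.arctan2(*e); print(f, bay(cr(345,227,.022)))
E
```

```text
[-47.95  16.65]
0.31817815959094475 [-37.7  12.4]
```

Emit:
arm_command(
  rows=[
    {"offset": [3,5,0],"yaw": 0,"grip": -1},
    {"offset": [2,5,0],"yaw": 0,"grip": -1},
    {"offset": [3,6,0],"yaw": 0,"grip": -1},
    {"offset": [2,5,0],"yaw": 0,"grip": -1},
    {"offset": [3,6,0],"yaw": 0,"grip": -1},
    {"offset": [2,5,0],"yaw": 0,"grip": -1},
    {"offset": [3,6,0],"yaw": 0,"grip": -1},
    {"offset": [2,5,0],"yaw": 0,"grip": -1},
  ],
)

```text
t: 7.15
eef_pos: [0.5159, -0.1754, 0.0076]
eef_rot: [-0.0, 0.97, -0.241, 0.0]
contact_force: [-0.1, -0.6, 0.4]
grip_width: 0.0007
finger_force: 0.4
```

```bash
python3 - <<'E'
from h import *
go(-90,-125,8,f:=.3)
p,d=snap('top','top4.png')
cv2.imwrite('pics/c4.png',cv2.resize(p[195:345,205:405,::-1],(800,600),interpolation=cv2.INTER_CUBIC))
E
```

```text
t 7.15 tool [-106.1 -134.9] 7.6 phi 0.348 F [-0.1 -0.6  0.4]
shift [17.3  7.6] 0.4 yaw 0.048
```

View pics/c4.png

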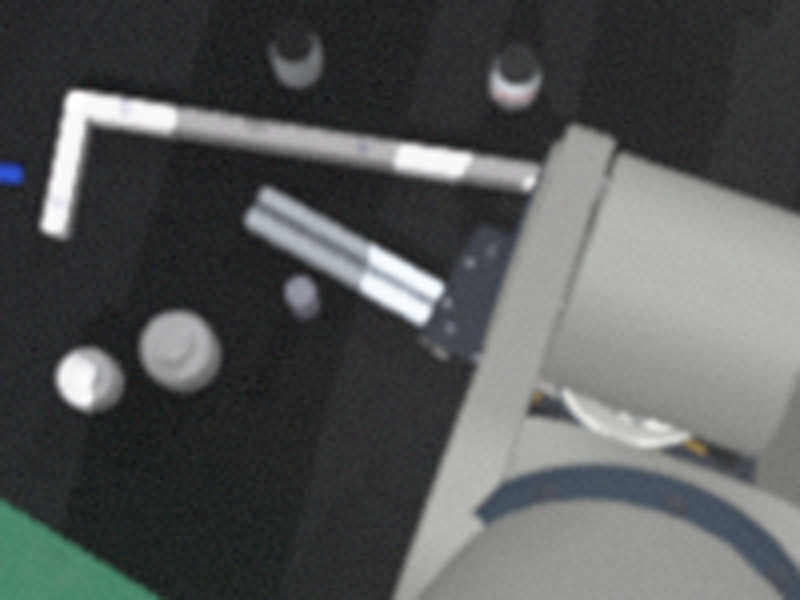

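The left end, at crop (267,188) and (245,223), is now behind the post.

```bash
python3 - <<'E'
from h import *
L=(bay(cr(267,188,.022))+bay(cr(245,223,.022)))/2
e=bay(cr(267,188,.022))-bay(cr(443,288,.022)); e2=bay(cr(245,223,.022))-bay(cr(415,325,.022)); f=np.arctan2(*e); print(f, np.arctan2(*e2),bay(cr(267,188,.022)))
a=np.array([np.sin(f),np.cos(f)]);R=L-200*a
print(L,R)
E
```

```text
0.36459396258216714 0.38681102212395013 [-23.3  57.1]
[-33.6  61.3] [-104.91399517 -125.55372379]
```

Emit:
arm_command(
  rows=[
    {"offset": [2,4,0],"yaw": 0,"grip": -1},
    {"offset": [3,4,0],"yaw": 0,"grip": -1},
    {"offset": [2,5,0],"yaw": 0,"grip": -1},
    {"offset": [3,5,0],"yaw": 0,"grip": -1},
    {"offset": [0,0,0],"yaw": 0,"grip": -1},
    {"offset": [-12,-22,0],"yaw": 0,"grip": -1},
    {"offset": [0,0,40],"yaw": 0,"grip": -1},
    {"offset": [0,0,40],"yaw": 0,"grip": -1},
  ],
)

```text
t: 8.0
eef_pos: [0.5122, -0.1799, 0.0875]
eef_rot: [-0.0, 0.97, -0.242, -0.002]
contact_force: [1.0, -0.4, 0.1]
grip_width: 0.0006
finger_force: 0.0
```

Emit:
arm_command(
  rows=[
    {"offset": [-30,0,0],"yaw": 0,"grip": -1},
    {"offset": [-30,0,0],"yaw": 0,"grip": -1},
    {"offset": [-30,-20,0],"yaw": 0,"grip": -1},
    {"offset": [-20,-40,0],"yaw": 0,"grip": -1},
    {"offset": [0,-40,0],"yaw": 0,"grip": -1},
  ],
)

```text
t: 8.5
eef_pos: [0.4009, -0.2799, 0.0877]
eef_rot: [-0.0, 0.971, -0.241, -0.001]
contact_force: [1.4, 1.0, -0.0]
grip_width: 0.0006
finger_force: 0.0
```

```bash
python3 - <<'E'
from h import *
go(-127,-69,8,.36)
p,d=snap('top','top5.png')
cv2.imwrite('pics/c5.png',cv2.resize(p[195:345,205:405,::-1],(800,600),interpolation=cv2.INTER_CUBIC))
E
```

```text
t 8.5 tool [-205.4 -254.4] 87.7 phi 0.347 F [ 1.4  1.  -0. ]
shift [103.4 172.7] -79.7 yaw -0.013
```

View pics/c5.png

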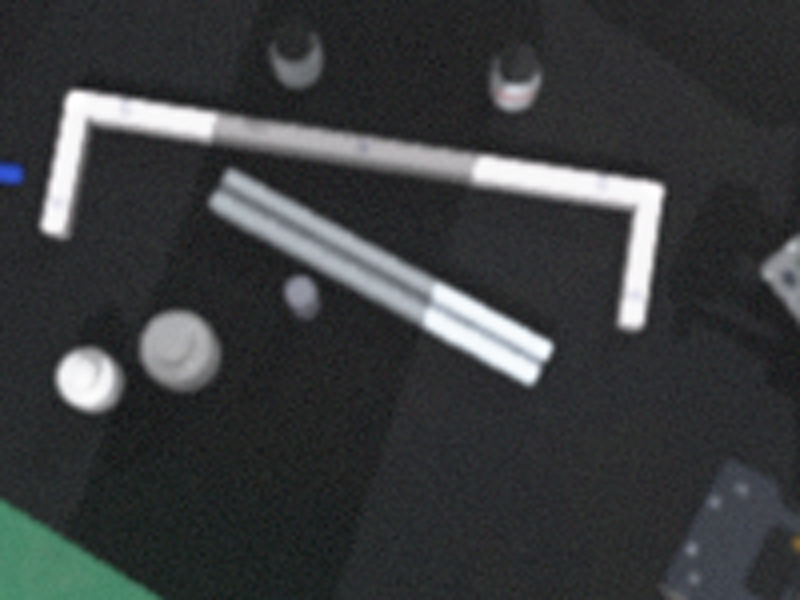

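The bar's left corners are at crop (230,168) and (209,204), and its right corners at (552,347) and (533,386). The left end lies behind the post with clearance, and the right end is well inside the right rail.

```bash
python3 - <<'E'
from h import *
L,R,f=barpose((230,168),(209,204),(552,347),(533,386))
a=np.array([np.sin(f),np.cos(f)]);n=np.array([a[1],-a[0]])
t=R+a*25-n*46; print(t);go(*t,8,f)
E
```

```text
L [-26.25  82.45] R [ -95.05 -102.45] len 197.28519964761674 phi 0.35621965539615025 x at post y -46.69651162790697
[-129.44386235  -62.97770297]
t 8.55 tool [-201.7 -260.2] 88.5 phi 0.348 F [ 2.5 -4.2  0.9]
shift [ 99.  185.2] -80.5 yaw -0.008
```

Emit:
arm_command(
  rows=[
    {"offset": [23,43,0],"yaw": 0,"grip": -1},
    {"offset": [23,43,0],"yaw": 0,"grip": -1},
    {"offset": [23,43,0],"yaw": 0,"grip": -1},
    {"offset": [23,43,0],"yaw": 0,"grip": -1},
    {"offset": [23,43,0],"yaw": 0,"grip": -1},
    {"offset": [0,0,-30],"yaw": 0,"grip": -1},
    {"offset": [0,0,-10],"yaw": 0,"grip": -1},
    {"offset": [0,0,0],"yaw": 0,"grip": -1},
  ],
)

```text
t: 9.35
eef_pos: [0.5168, -0.0649, 0.0461]
eef_rot: [0.0, 0.97, -0.241, -0.002]
contact_force: [-0.1, -0.6, 0.8]
grip_width: 0.0004
finger_force: 0.0
```

```bash
python3 - <<'E'
from h import *
go(-117,-30,8,.356)
go(-32,-52,8,0)
E
```

```text
t 9.35 tool [-120.6  -25.4] 46.1 phi 0.348 F [-0.1 -0.6  0.8]
shift [ 2.9 -5.1] -38.1 yaw -0.008
t 9.35 tool [-120.6  -25.4] 46.1 phi 0.348 F [-0.1 -0.6  0.8]
shift [ 84.  -38.7] -38.1 yaw 0.348
```

Emit:
arm_command(
  rows=[
    {"offset": [0,-5,-15],"yaw": 0,"grip": -1},
    {"offset": [0,0,-15],"yaw": 0,"grip": -1},
    {"offset": [0,0,-8],"yaw": 0,"grip": -1},
    {"offset": [8,-4,0],"yaw": 0,"grip": -1},
    {"offset": [7,-4,0],"yaw": 0,"grip": -1},
    {"offset": [7,-4,0],"yaw": 0,"grip": -1},
    {"offset": [5,-2,0],"yaw": 0.03,"grip": -1},
    {"offset": [5,-2,0],"yaw": 0.03,"grip": -1},
  ],
)

```text
t: 10.15
eef_pos: [0.5515, -0.0865, 0.0103]
eef_rot: [-0.0, 0.977, -0.212, 0.0]
contact_force: [-1.2, -0.3, 0.2]
grip_width: 0.0007
finger_force: 0.7
```

Emit:
arm_command(
  rows=[
    {"offset": [5,-2,0],"yaw": 0.03,"grip": -1},
    {"offset": [5,-2,0],"yaw": 0.03,"grip": -1},
    {"offset": [5,-2,0],"yaw": 0.03,"grip": -1},
    {"offset": [5,-2,0],"yaw": 0.03,"grip": -1},
    {"offset": [5,-2,0],"yaw": 0.03,"grip": -1},
    {"offset": [5,-2,0],"yaw": 0.03,"grip": -1},
    {"offset": [5,-2,0],"yaw": 0.03,"grip": -1},
  ],
)

```text
t: 10.85
eef_pos: [0.5863, -0.1004, 0.0102]
eef_rot: [0.0, 0.994, -0.108, 0.0]
contact_force: [-0.9, -0.5, 0.9]
grip_width: 0.0003
finger_force: 0.6
```

```bash
python3 - <<'E'
from h import *
go(-32,-52,8,0)
p,d=snap('top','top6.png')
cv2.imwrite('pics/c6.png',cv2.resize(p[195:345,205:405,::-1],(800,600),interpolation=cv2.INTER_CUBIC))
E
```

```text
t 10.85 tool [-46.8 -50.8] 10.2 phi 0.076 F [-0.9 -0.5  0.9]
shift [14.5 -3.2] -2.2 yaw 0.076
```

View pics/c6.png

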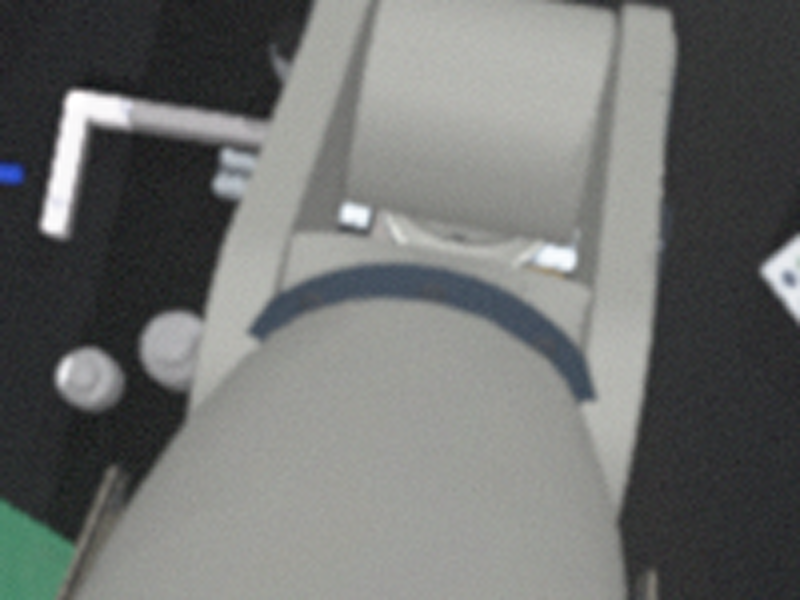

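The arm hides most of the bar. Its left end shows at crop (222,148) to (214,190), nearly parallel to the back rail and roughly 20 mm short of it. I'll push on slowly.

Emit:
arm_command(
  rows=[
    {"offset": [3,-1,0],"yaw": 0.02,"grip": -1},
    {"offset": [3,-1,0],"yaw": 0.02,"grip": -1},
    {"offset": [3,0,0],"yaw": 0.02,"grip": -1},
    {"offset": [2,0,0],"yaw": 0.016,"grip": -1},
    {"offset": [2,0,0],"yaw": 0,"grip": -1},
    {"offset": [1,0,0],"yaw": 0,"grip": -1},
    {"offset": [0,0,0],"yaw": 0,"grip": -1},
  ],
)

```text
t: 11.6
eef_pos: [0.5996, -0.1019, 0.0096]
eef_rot: [-0.0, 0.998, -0.071, -0.0]
contact_force: [-1.4, -0.2, 2.1]
grip_width: 0.0004
finger_force: 0.5
```

```bash
python3 - <<'E'
from h import *
go(-32,-52,8,0)
E
```

```text
t 11.6 tool [-33.4 -50.5] 9.6 phi 0.002 F [-1.4 -0.2  2.1]
shift [ 1.2 -1.7] -1.6 yaw 0.002
```

Emit:
arm_command(
  rows=[
    {"offset": [2,0,0],"yaw": 0,"grip": -1},
    {"offset": [1,0,0],"yaw": 0,"grip": -1},
    {"offset": [0,0,0],"yaw": 0,"grip": -1},
  ],
)

```text
t: 11.9
eef_pos: [0.6009, -0.1016, 0.0093]
eef_rot: [-0.0, 0.998, -0.071, -0.002]
contact_force: [-6.7, 0.9, 5.9]
grip_width: 0.0007
finger_force: 3.5
```

Emit:
arm_command(
  rows=[
    {"offset": [2,0,0],"yaw": 0,"grip": -1},
    {"offset": [1,0,0],"yaw": 0,"grip": -1},
    {"offset": [0,0,0],"yaw": 0,"grip": -1},
  ],
)

```text
t: 12.2
eef_pos: [0.601, -0.1015, 0.009]
eef_rot: [-0.0, 0.998, -0.071, -0.005]
contact_force: [-15.8, -0.6, 11.5]
grip_width: 0.0003
finger_force: 7.6
```

The bar is firmly seated at the push point. I'll back off and check.

Emit:
arm_command(
  rows=[
    {"offset": [-6,1,0],"yaw": 0,"grip": -1},
    {"offset": [-20,3,0],"yaw": 0,"grip": -1},
    {"offset": [0,0,40],"yaw": 0,"grip": -1},
    {"offset": [0,0,40],"yaw": 0,"grip": -1},
    {"offset": [-30,-30,0],"yaw": 0,"grip": -1},
    {"offset": [-30,-40,0],"yaw": 0,"grip": -1},
    {"offset": [-30,-40,0],"yaw": 0,"grip": -1},
    {"offset": [-30,-40,0],"yaw": 0,"grip": -1},
  ],
)

```text
t: 13.0
eef_pos: [0.4592, -0.2493, 0.0901]
eef_rot: [0.0, 0.998, -0.07, 0.001]
contact_force: [-0.2, -1.4, -0.1]
grip_width: 0.0005
finger_force: 0.0
```

```bash
python3 - <<'E'
from h import *
go(-32,-52,8,0)
p,d=snap('top','top7.png')
cv2.imwrite('pics/c7.png',cv2.resize(p[195:345,205:405,::-1],(800,600),interpolation=cv2.INTER_CUBIC))
E
```

```text
t 13.0 tool [-151.9 -216. ] 90.1 phi 0.001 F [-0.2 -1.4 -0.1]
shift [141.6 145.7] -82.1 yaw 0.001
```

View pics/c7.png

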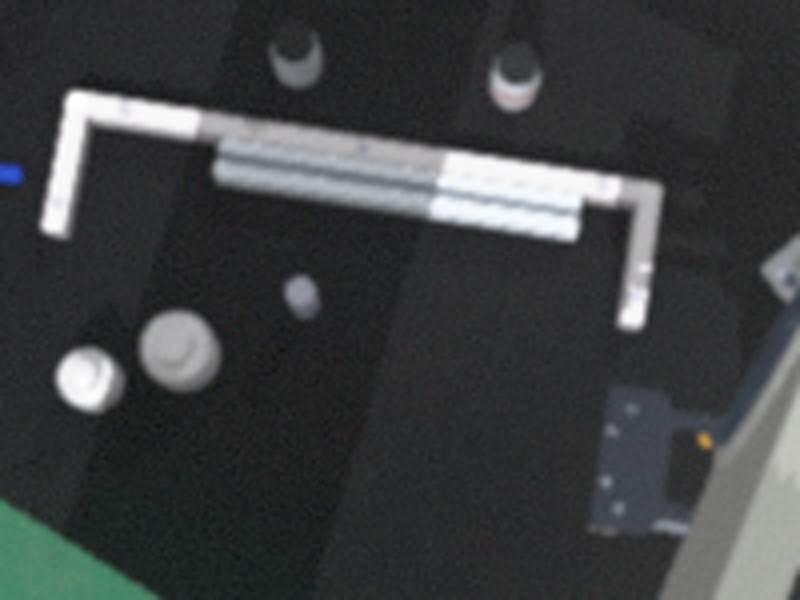

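The bar lies along the back rail, with left corners at crop (221,141) and (214,184), and right corners at (582,198) and (577,241). The bystanders haven't moved. I'll check the gap numerically.

```bash
python3 - <<'E'
from h import *
L,R,f=barpose((221,141),(214,184),(582,198),(577,241))
if min(L[0],R[0])>-17: print(order.job_done())
E
```

```text
L [-13.7  85.8] R [ -14.15 -110.45] len 196.25051592288872 phi 0.0022929896118701505 x at post y -13.83368152866242
the job is handed in; nothing more can be done
None
```

The bar is in the bay along the back rail, pushed only and never gripped; the last image puts both end centres about 14 mm from the rail (limit 21 mm), the bystanders look unmoved, and the job was handed in at about 13 s.

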